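Set the step attenuator to 52 dB

ROBOT

A 6-joint arm with a two-finger parallel gripper is mounted at the origin on a cart in front of the work surface, level with it; the furniture and walls round the work are solid. World frame = base frame: x ahead of the robot, y to its left, z up, the work surface at z = 0. Lengths are in m, angles in rad, forces in N, time in s.
With the tool pointing down it reaches from about 0.275 to 0.975 m from the base axis. Payload 8.4 kg.
Tool frame: the origin (TCP) lies on the centre line of the jaws, within the pads' length; the fingertips stand 8 mm ahead of it and the grasp point (between the pads) lies 11 mm behind it; z points along the fingers, y is the line along which they close (so a half turn about z gives the same grasp; the last joint's range is limited). The gripper opens to 92 mm and grips with 3 to 60 N. Pads are 20 mm wide; open, the fingers measure 128 mm over their backs; the gripper's body (75 mm by 189 mm) begins 69 mm behind the grasp point.
Start: joints at [-1.269, 0.353, 1.633, -0, 1.155, -0.002], TCP at [0.187, -0.596, 0.223] pointing down, gripper open.
Joint ranges: [-2.63, 2.63], [-0.92, 2.1], [0.06, 2.66], [-1.3, 4.44], [0, 2.69], [-3.02, 3.02]. Speed limits (rad/s): [2.22, 2.22, 2.79, 3.14, 3.14, 3.14].

INTERFACE

Orientations are given as a rotation vector (axis times angle).
In Python, from cell import * gives the robot as it stands. The module is installed in compiled form; this text tells all that it offers.
- The arm moves only by the shell command python3 -m handwheel 'ROWS' [FORCE]. ROWS is JSON, a list of rows, each an object of numbers: "tx", "ty", "tz": the shift along the world's x, y, z scaled (see below); "rx", "ry", "rz": the turn, a rotation vector about the world's x, y, z scaled (see below); "claw": the opening, from -1 (shut) to 1 (fully open). A call has 1 to 5 rows; each row shifts and turns the commanded pose from where the row before left it; what a row does not reach is not made up. The controller multiplies each number of a shift by 0.02 m and each number of a turn by 5 degrees. A row lasts 1/8 s, in which the tool goes at most 62.5 mm and 10.7 degrees, less where a joint would pass 70% of its speed; a pose out of reach is approached as far as the arm can. A call with a number of a shift or a turn outside -1 to 1 is refused whole. A call with a gripper value outside its range is refused whole. The fingers move at their own pace and stop on an object; FORCE is the grip in N (left out, the last holds). Time passes only in rows, so rows that do not move let the fingers close. It gives the time, the measured TCP pose, the force, the opening and the grip force at its end, in the units of the state.
- read_state(): the state, without advancing time (a new reading comes with each control period).
- camera(name): name is "scene" or "side" or "wrist"; returns a dict with "frame" (420x560x3 uint8, blue, green, red), "z_map" (420x560 float32, m along the optical axis (not along the pixel's ray), 0 where there is no reading), "mtx" (3x3 intrinsics, pixels), "rvec" (rotation vector, rad) and "tvec" (3), from world to camera coordinates, as OpenCV has them. Camera axes: x right, y down, z forward; pixel columns grow to the right and rows downward; lengths in m; the calibration is good to about 2 mm. A picture is of the moment at which its call begins.
- hand_in(): hands the job in; it is judged then, once.
The state is a dict: "time": time; "qpos": joint angles; "dq": joint speeds; "effort": joint torques, N m; "tool_pos": TCP position; "tool_rot": TCP orientation; "wrist_force": force on the tool from outside, world axes, zero at the start; "wrist_torque": the same for the moment, N m; "width": finger opening in m; "grip_force": force on a finger pad.
Only numpy, scipy, OpenCV 4.12 (cv2) and the standard library are available. Lean on these libraries where they do the work, as an engineer would, in place of code of your own. Each camera call takes 0.05 s, during which the arm holds its last target. There are 200 camera calls.

TASK

Set the step attenuator on the bench to 52 dB by pushing its two selector levers round with a fingertip, click by click: the left selector with the long lever counts the tens (set it to 5) and the right one with the short lever counts the units (set it to 2), where 0 is the white bar mark at the anticlockwise end and every click clockwise adds one. Push gently and do not turn either selector past its setting; nothing is to be pinched or picked up, and leave the loose things beside the attenuator where they are.

Things in the scene. Friction and masses are not known exactly. Their poses are not given: they have to be found in the camera images.
- attenuator: step attenuator fixed to the bench, a flat metal case 140 (x) x 330 (y) x 60 mm high, grey top panel, black end cheeks. Origin under its centre; at yaw 0 x points away from the robot, y to its left. On the panel two black levers turn about upright shafts, each amid seven white marks 7 mm beyond the lever's end: a bar for setting 0, dots for 1 to 6.
- coarse_hub (a point): point on the shaft axis of the left (tens) selector, 81 mm above the bench, half-way up its lever; at x -22, y +85 mm in the attenuator's frame. The hub is a black disc 40 mm across, its top 90 mm above the bench.
- fine_hub (a point): the same for the right (units) selector, at x -22, y -85 mm in the attenuator's frame; hub 32 mm across.
- coarse_tip (a point): end of the left selector's lever, a straight one-sided bar that reaches 62 mm from the shaft axis, 13 mm wide, from 70 to 92 mm above the bench (10 mm of air between it and the panel), with a white line along its top; the point is half-way up.
- fine_tip (a point): end of the right selector's lever: the same, reaching 50 mm from the shaft axis.
- coarse (a joint): left (tens) selector, rad, clockwise from above positive. 0: against the anticlockwise stop, lever along the attenuator's +y (left). 0.5236 rad (30 deg) a click, settings 0 to 6 (lever along +x, away, at 3). Starts in 0 to 3; must go to 5 (2.618). A sprung detent holds each setting (about 0.15 N m, 3 to 4 N on the lever); past half-way it snaps on to the next setting.
- fine (a joint): right (units) selector, rad, clockwise from above positive. 0: against the anticlockwise stop, lever along the attenuator's +y (left). 0.5236 rad (30 deg) a click, settings 0 to 6 (lever along +x, away, at 3). Starts in 4 to 6; must go back anticlockwise to 2 (1.047). Same sprung detent as the left one.
- solder_spool: loose spool of solder, 61x130x44 mm with its wire end, standing left of the attenuator; origin under its centre. A bystander: leave it.
- capacitor: loose black can capacitor standing upright right of the attenuator, 31 mm across, 48 mm high; origin under its centre. A bystander: leave it.
- braid_reel: loose flat reel of braid, 46 mm across, 7 mm thick, lying right of the attenuator; origin under its centre. A bystander: leave it.

How it is judged:
At the end, for the whole second after the job is handed in: Left (tens) selector at rest in setting 5 and right (units) selector at rest in setting 2, each within 0.12 rad (7 degrees) of its click (value of joint coarse between 2.49799 and 2.73799 rad and value of joint fine between 0.927198 and 1.1672 rad and velocity of joint coarse between -0.1 and 0.1 rad/s and velocity of joint fine between -0.1 and 0.1 rad/s); the robot touches nothing.
It fails at once if the left selector was turned past setting 5 (more than half a click) (value of joint coarse above 2.87979 rad).
It fails at once if the right selector was turned past setting 2 (more than half a click) (value of joint fine below 0.785398 rad).
It fails at once if the attenuator or a lever was pushed or squeezed with more than 20 N (contact force between the fingers and attenuator above 20 N).
It fails at once if a bystander was moved or lifted more than 25 mm (distance of any of solder_spool, capacitor, braid_reel from where it was at the start of the episode above 0.025 m).
It also fails if it takes over 51 s, if anything falls off the work surface, if the arm or the gripper's body presses on something with over 40 N, if the wrist force passes 120 N, or if a joint passes its speed limit or range.

## Working session

There is one attempt and no reset: what is moved stays moved. The work goes in short steps, Python scripts to look and compute and a shell command to move; the robot and the scene stay as the last step left them, time stands still between calls to the robot, and variables do not carry over. Pictures are saved under pics/ and viewed, at most 10 in all, crops included, and the job is handed in when it is done.

```bash
mkdir -p pics; python3 - <<'E'
from cell import *
import cv2,numpy as np,pickle
s=read_state();print(s['time'],s['tool_pos'],s['tool_rot'],s['width'])
a=camera("scene");b=camera("side")
pickle.dump((a,b),open('v0.pkl','wb'))
cv2.imwrite('pics/a.png',a['frame']);cv2.imwrite('pics/b.png',b['frame'])
E
```

```text
0.0 [ 0.18682657 -0.59592732  0.22188103] [-3.10408991e+00 -4.75220319e-01  3.38303944e-04] 0.09143924127179492
```

View pics/a.png

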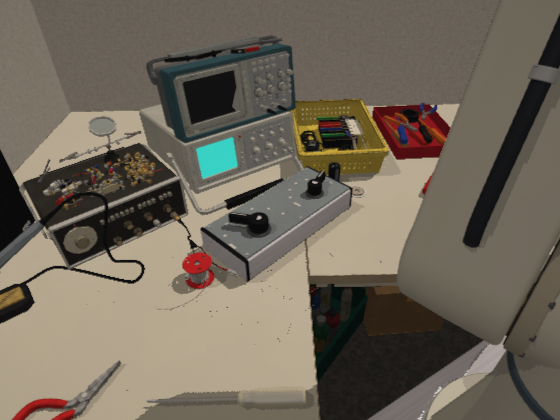

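View pics/b.png

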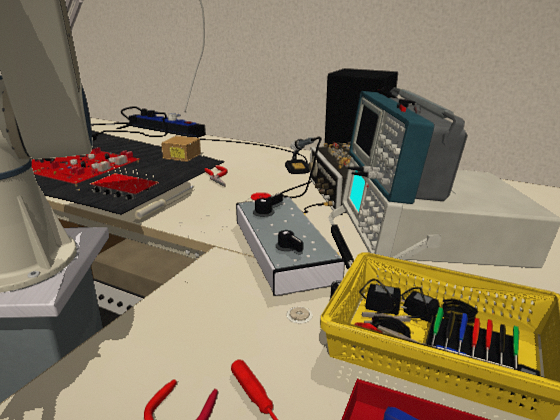

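The scene view shows the attenuator, with the coarse hub near (258,222) and its lever pointing left to (230,216). The fine hub is near (316,186) and its lever ends near (322,174). The spool is at (198,268), with the capacitor and reel at (334,172) and (358,191). The side view shows the same case from the right, with the fine hub near (290,240).

```bash
cat > h.py <<'E'
import cv2,numpy as np
def cloud(c):
    K=c['mtx'];R,_=cv2.Rodrigues(np.array(c['rvec'],float));t=np.array(c['tvec'],float).ravel()
    z=c['z_map'];v,u=np.indices(z.shape)
    P=np.stack([(u-K[0,2])/K[0,0]*z,(v-K[1,2])/K[1,1]*z,z],-1)
    W=(P-t)@R; W[z==0]=np.nan
    return W
E
python3 - <<'E'
import pickle,numpy as np,cv2
from h import *
a,b=pickle.load(open('v0.pkl','rb'))
allp=[]
for n,c,ro in (('scene',a,(195,160,360,280)),('side',b,(230,185,350,300))):
    W=cloud(c);f=c['frame'].astype(int)
    print(n,'cam pos',-(cv2.Rodrigues(np.array(c['rvec'],float))[0].T@np.ravel(c['tvec'])))
    m=np.zeros(f.shape[:2],bool);m[ro[1]:ro[3],ro[0]:ro[2]]=1
    top=m&(abs(W[...,2]-.06)<.006)
    k,l,st,_=cv2.connectedComponentsWithStats(top.astype(np.uint8))
    i=1+np.argmax(st[1:,4]);P=W[l==i]
    r=cv2.minAreaRect((P[:,:2]*1000).astype(np.float32));print(' panel',r,np.median(P[:,2]))
    lev=m&(W[...,2]>.08)&(W[...,2]<.1)&(f.max(-1)<255)
    k,l,st,_=cv2.connectedComponentsWithStats(lev.astype(np.uint8))
    for i in range(1,k):
        if st[i,4]<25: continue
        P=W[l==i]*1000; c0=np.median(P,0)
        d=P[:,:2]-c0[:2];u,s,vt=np.linalg.svd(d-d.mean(0),full_matrices=False)
        q=d@vt[0]
        print(' lev',st[i],c0.round(),'ends',P[q<=np.percentile(q,2)].mean(0).round(),P[q>=np.percentile(q,98)].mean(0).round())
E
```

```text
scene cam pos [-0.03184002  0.36765082  0.59453677]
 panel ((574.307373046875, 22.78033447265625), (142.30902099609375, 329.529052734375), 14.710906028747559) 0.05921210542659242
 lev [195 160  58  23 397] [743.  91.  89.] ends [734. 151.  87.] [746.   8.  82.]
 lev [307 171  18  20 195] [577. -68.  89.] ends [ 599. -105.   90.] [569. -51.  85.]
 lev [228 212  40  17 419] [538. 111.  89.] ends [573. 143.  88.] [517.  88.  85.]
side cam pos [ 0.53181926 -0.86104383  0.49579621]
 panel ((576.1580200195312, 14.920623779296875), (140.53578186035156, 328.0366516113281), 14.664833068847656) 0.05942111838578391
 lev [336 185  14  12  78] [732. 152.  87.] ends [737. 131.  85.] [718. 196.  82.]
 lev [255 192  28  16 233] [542.  96.  89.] ends [576. 135.  88.] [520.  79.  84.]
 lev [278 230  26  18 248] [584. -86.  89.] ends [571. -59.  89.] [ 602. -113.   84.]
```

```bash

python3 -m handwheel '[{"tx":0.6,"ty":1,"tz":0.2,"claw":-1},{"tx":0.6,"ty":1,"tz":0.2,"claw":-1},{"tx":0.6,"ty":1,"tz":0.2,"claw":-1},{"tx":0.6,"ty":1,"tz":0.2,"claw":-1},{"tx":0.6,"ty":1,"tz":0.2,"claw":-1}]' 5
python3 -m handwheel '[{"tx":0.6,"ty":1,"tz":0.2,"claw":-1},{"tx":0.6,"ty":1,"tz":0.2,"claw":-1},{"tx":0.6,"ty":1,"tz":0.2,"claw":-1},{"tx":0.6,"ty":1,"tz":0.2,"claw":-1},{"tx":0.6,"ty":1,"tz":0.2,"claw":-1}]'
python3 -m handwheel '[{"tx":0.6,"ty":1,"tz":0.2,"claw":-1},{"tx":0.6,"ty":1,"tz":0.2,"claw":-1},{"tx":0.6,"ty":1,"tz":0.2,"claw":-1},{"tx":0.6,"ty":1,"tz":0.2,"claw":-1},{"tx":0.6,"ty":1,"tz":0.2,"claw":-1}]'
python3 -m handwheel '[{"tx":0.5,"ty":1,"claw":-1},{"tx":0.5,"ty":1,"claw":-1},{"tx":0.5,"ty":1,"claw":-1},{"tx":0.5,"ty":1,"claw":-1},{"tx":0.5,"ty":1,"claw":-1}]'
python3 -m handwheel '[{"tx":0.5,"ty":1,"claw":-1},{"tx":0.5,"ty":1,"claw":-1},{"tx":0.5,"ty":1,"claw":-1},{"tx":0.5,"ty":1,"claw":-1},{"tx":0.5,"ty":1,"claw":-1}]'
python3 -m handwheel '[{"tx":0.4,"ty":1,"claw":-1},{"tx":0.4,"ty":1,"claw":-1},{"tx":0.4,"ty":1,"claw":-1},{"tx":0.4,"ty":1,"claw":-1},{"claw":-1}]'
python3 - <<'E'
from cell import *
import cv2,pickle,numpy as np
from h import *
c=camera("wrist");pickle.dump(c,open('w1.pkl','wb'));cv2.imwrite('pics/w1.png',c['frame'])
s=read_state();print(s['time'],s['tool_pos'],s['tool_rot'],s['qpos'],s['width'])
R=cv2.Rodrigues(np.array(c['rvec'],float))[0]
print('cam pos',-(R.T@np.ravel(c['tvec'])),R[2])
E
```

```text
0.15 [ 0.18686824 -0.59604373  0.22206307] [-3.10443882e+00 -4.75217477e-01  2.34636971e-04] [-1.26938901e+00  3.53470383e-01  1.63392765e+00  1.74433066e-08
  1.15519787e+00 -2.38798891e-03] 0.09189526666412137
cam pos [ 0.26246816 -0.5724042   0.38270768] [-0.26485629 -0.08258941 -0.96074457]validation failed for argument at $[0]...
validation failed for argument at $[0]...
validation failed for argument at $[0]...
validation failed for argument at $[0]...
validation failed for argument at $[0]...
validation failed for argument at $[0]...
```

View pics/w1.png

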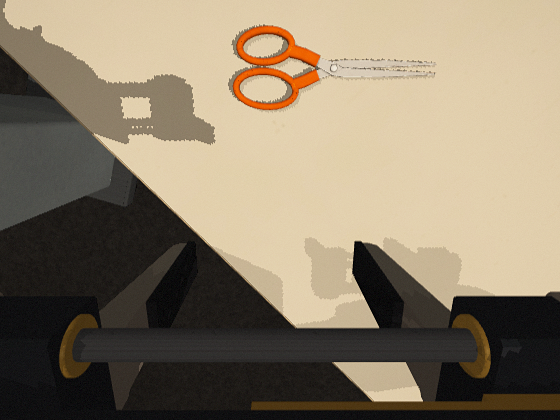

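The calls were refused, so the arm is still at the start. The wrist view shows only the scissors at (290,68) and the open fingers. The rows probably need every key, so I'll try one row first.

```bash

python3 -m handwheel '[{"tx":0.6,"ty":1,"tz":0.2,"rx":0,"ry":0,"rz":0,"claw":-1}]' 5
```

```text
time: 0.28
tool_pos: [0.1987, -0.5762, 0.226]
tool_rot: [-3.105, -0.473, 0.0]
wrist_force: [0.1, 0.0, -0.3]
width: 0.0843
grip_force: 0.0
```

```bash

python3 -m handwheel '[{"tx":0.55,"ty":1,"tz":0.2,"rx":0,"ry":0,"rz":0,"claw":-1},{"tx":0.55,"ty":1,"tz":0.2,"rx":0,"ry":0,"rz":0,"claw":-1},{"tx":0.55,"ty":1,"tz":0.2,"rx":0,"ry":0,"rz":0,"claw":-1},{"tx":0.55,"ty":1,"tz":0.2,"rx":0,"ry":0,"rz":0,"claw":-1},{"tx":0.55,"ty":1,"tz":0.2,"rx":0,"ry":0,"rz":0,"claw":-1}]'
python3 -m handwheel '[{"tx":0.55,"ty":1,"tz":0.2,"rx":0,"ry":0,"rz":0,"claw":-1},{"tx":0.55,"ty":1,"tz":0.2,"rx":0,"ry":0,"rz":0,"claw":-1},{"tx":0.55,"ty":1,"tz":0.2,"rx":0,"ry":0,"rz":0,"claw":-1},{"tx":0.55,"ty":1,"tz":0.2,"rx":0,"ry":0,"rz":0,"claw":-1},{"tx":0.55,"ty":1,"tz":0.2,"rx":0,"ry":0,"rz":0,"claw":-1}]'
python3 -m handwheel '[{"tx":0.55,"ty":1,"tz":0.2,"rx":0,"ry":0,"rz":0,"claw":-1},{"tx":0.55,"ty":1,"tz":0.2,"rx":0,"ry":0,"rz":0,"claw":-1},{"tx":0.55,"ty":1,"tz":0.2,"rx":0,"ry":0,"rz":0,"claw":-1},{"tx":0.55,"ty":1,"tz":0.2,"rx":0,"ry":0,"rz":0,"claw":-1},{"tx":0.55,"ty":1,"tz":0.2,"rx":0,"ry":0,"rz":0,"claw":-1}]'
python3 -m handwheel '[{"tx":0.55,"ty":1,"tz":0.2,"rx":0,"ry":0,"rz":0,"claw":-1},{"tx":0.55,"ty":1,"tz":0.2,"rx":0,"ry":0,"rz":0,"claw":-1},{"tx":0.55,"ty":1,"tz":0.2,"rx":0,"ry":0,"rz":0,"claw":-1},{"tx":0.55,"ty":1,"tz":0.2,"rx":0,"ry":0,"rz":0,"claw":-1},{"tx":0.55,"ty":1,"tz":0.2,"rx":0,"ry":0,"rz":0,"claw":-1}]'
python3 -m handwheel '[{"tx":0.55,"ty":1,"tz":0,"rx":0,"ry":0,"rz":0,"claw":-1},{"tx":0.55,"ty":1,"tz":0,"rx":0,"ry":0,"rz":0,"claw":-1},{"tx":0.55,"ty":1,"tz":0,"rx":0,"ry":0,"rz":0,"claw":-1},{"tx":0.55,"ty":1,"tz":0,"rx":0,"ry":0,"rz":0,"claw":-1},{"tx":0.55,"ty":1,"tz":0,"rx":0,"ry":0,"rz":0,"claw":-1}]'
python3 -m handwheel '[{"tx":0.5,"ty":1,"tz":0,"rx":0,"ry":0,"rz":0,"claw":-1},{"tx":0.5,"ty":1,"tz":0,"rx":0,"ry":0,"rz":0,"claw":-1},{"tx":0.5,"ty":1,"tz":0,"rx":0,"ry":0,"rz":0,"claw":-1},{"tx":0.5,"ty":1,"tz":0,"rx":0,"ry":0,"rz":0,"claw":-1},{"tx":0,"ty":0,"tz":0,"rx":0,"ry":0,"rz":0,"claw":-1}]'
python3 - <<'E'
from cell import *
import cv2,pickle,numpy as np
from h import *
c=camera("wrist");pickle.dump(c,open('w1.pkl','wb'));cv2.imwrite('pics/w2.png',c['frame'])
s=read_state();print(s['time'],s['tool_pos'],s['tool_rot'],s['qpos'],s['width'])
R=cv2.Rodrigues(np.array(c['rvec'],float))[0]
print('cam pos',-(R.T@np.ravel(c['tvec'])),R[2])
E
```

```text
time: 0.9
tool_pos: [0.2547, -0.475, 0.247]
tool_rot: [3.105, 0.476, 0.0]
wrist_force: [0.5, -0.1, 0.4]
width: 0.0338
grip_force: 0.0
time: 1.52
tool_pos: [0.3096, -0.375, 0.2668]
tool_rot: [3.105, 0.475, 0.0]
wrist_force: [1.0, 0.2, 0.1]
width: 0.0004
grip_force: 0.0
time: 2.15
tool_pos: [0.3643, -0.275, 0.2868]
tool_rot: [3.105, 0.475, 0.0]
wrist_force: [0.2, -1.2, -0.1]
width: 0.0005
grip_force: 0.0
time: 2.78
tool_pos: [0.4191, -0.175, 0.3068]
tool_rot: [3.105, 0.475, 0.0]
wrist_force: [-0.6, 0.2, -0.4]
width: 0.0004
grip_force: 0.0
time: 3.4
tool_pos: [0.474, -0.075, 0.3067]
tool_rot: [3.105, 0.476, 0.0]
wrist_force: [0.2, -0.3, 0.1]
width: 0.0005
grip_force: 0.0
time: 4.03
tool_pos: [0.514, 0.0051, 0.3065]
tool_rot: [-3.105, -0.478, 0.0]
wrist_force: [-1.4, 0.3, 0.9]
width: 0.0004
grip_force: 0.0
4.075 [0.51365602 0.00436423 0.30652608] [ 3.10490983e+00  4.77714252e-01 -6.09154143e-04] [ 5.71486483e-03  1.03170421e-01  1.76585127e+00 -2.12248496e-04
  1.27293298e+00  1.27125232e+00] -4.5370650003691694e-05
cam pos [0.58953779 0.02897519 0.4673101 ] [-0.26444127 -0.08405338 -0.96073193]
```

View pics/w2.png

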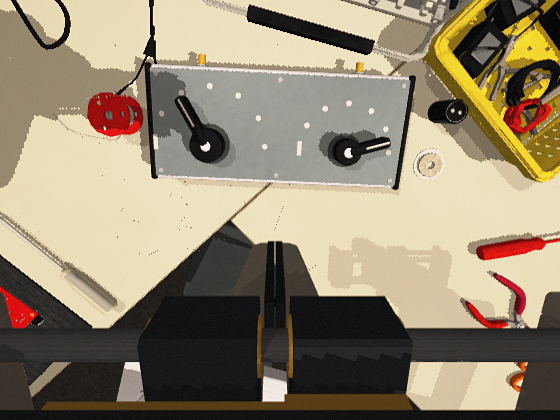

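The wrist view shows the whole panel. The coarse hub is at (208,147) with its tip at (180,97), which is about setting 2. The fine hub is at (347,153) with its tip at (390,142), so setting 5 or 6. The spool, capacitor and reel are all clear of the panel.

```bash
cat > meas.py <<'E'
import cv2,numpy as np
from h import *
def ray(c,uv,z):
    K=c['mtx'];R=cv2.Rodrigues(np.array(c['rvec'],float))[0];t=np.ravel(c['tvec'])
    o=-R.T@t; uv=np.atleast_2d(np.array(uv,float))
    d=np.c_[(uv-K[[0,1],[2,2]])/K[[0,1],[0,1]],np.ones(len(uv))]@R
    return (o+d*((z-o[2])/d[:,2])[:,None])[:,:2]*1000
def inv(c,ro=(140,55,420,200)):
    W=cloud(c);f=c['frame'];m=np.zeros(f.shape[:2],bool);m[ro[1]:ro[3],ro[0]:ro[2]]=1
    top=(m&(abs(W[...,2]-.06)<.006)).astype(np.uint8)
    P=ray(c,np.argwhere(top)[:,::-1],.06)
    return cv2.minAreaRect(P.astype(np.float32))
def white(c,ro,z,lo=150):
    f=c['frame'];m=np.zeros(f.shape[:2],np.uint8);m[ro[1]:ro[3],ro[0]:ro[2]]=1
    m[f.min(-1)<lo]=0
    k,l,st,ce=cv2.connectedComponentsWithStats(m)
    return [(st[i,4],ce[i].round(1).tolist(),ray(c,ce[i],z)[0].round(1).tolist()) for i in range(1,k) if st[i,4]>=4]
E
python3 - <<'E'
import pickle
from meas import *
c=pickle.load(open('w1.pkl','rb'))
print(inv(c))
for r in white(c,(152,72,404,182),.06,185): print(r)
W=cloud(c);f=c['frame']
for n,ro,z in (('coarse',(170,80,235,170),.092),('fine',(325,125,400,170),.092)):
    m=np.zeros(f.shape[:2],bool);m[ro[1]:ro[3],ro[0]:ro[2]]=1
    m&=(f.min(-1)>150)&(W[...,2]>.08)
    uv=np.argwhere(m)[:,::-1];P=ray(c,uv,z)
    mu=P.mean(0);_,_,vt=np.linalg.svd(P-mu);q=(P-mu)@vt[0]
    print(n,len(P),'ends',mu+vt[0]*q.min(),mu+vt[0]*q.max(),'ang',np.degrees(np.arctan2(*vt[0][::-1])), 'z',np.median(W[m][:,2]))
E
```

```text
((577.8475341796875, 20.857620239257812), (139.5734405517578, 323.6147766113281), 14.912575721740723)
(np.int32(4), [268.2, 72.2], [636.7, 51.5])
(np.int32(292), [338.2, 74.7], [659.4, -29.0])
(np.int32(16), [384.8, 72.8], [678.1, -81.2])
(np.int32(8), [396.0, 73.2], [681.7, -94.2])
(np.int32(16), [280.3, 79.2], [633.7, 35.4])
(np.int32(29), [209.3, 85.6], [601.1, 114.8])
(np.int32(5), [402.6, 85.8], [671.2, -107.4])
(np.int32(27), [237.6, 95.3], [600.8, 79.3])
(np.int32(26), [348.4, 102.8], [633.2, -52.2])
(np.int32(24), [324.8, 108.2], [618.6, -26.8])
(np.int32(27), [370.9, 110.6], [633.1, -81.9])
(np.int32(24), [258.0, 117.7], [583.2, 48.2])
(np.int32(24), [306.3, 125.0], [592.9, -11.7])
(np.int32(23), [385.2, 128.6], [618.6, -107.1])
(np.int32(49), [155.4, 142.3], [515.4, 163.1])
(np.int32(63), [298.9, 147.6], [563.9, -11.9])
(np.int32(51), [205.6, 146.6], [529.3, 101.4])
(np.int32(32), [378.5, 144.8], [597.6, -106.9])
(np.int32(21), [264.1, 146.2], [552.3, 30.7])
(np.int32(52), [347.8, 152.5], [576.8, -73.3])
(np.int32(20), [388.1, 152.0], [592.9, -122.1])
(np.int32(7), [160.4, 169.7], [483.1, 150.0])
(np.int32(17), [402.5, 177.4], [568.4, -152.9])
(np.int32(366), [209.0, 178.8], [490.4, 87.1])
(np.int32(10), [275.5, 174.8], [521.7, 5.9])
(np.int32(11), [389.6, 180.1], [560.0, -138.4])
coarse 55 ends [574.87506244 137.84472639] [531.145489    92.82149222] ang -134.16491597754163 z 0.0895193531885939
fine 101 ends [ 603.3335496  -106.84344758] [575.32991002 -61.63875082] ang 121.7776010796731 z 0.09011657725169998
```

```bash
python3 - <<'E'
import pickle,cv2
c=pickle.load(open('w1.pkl','rb'))
cv2.imwrite('pics/c1.png',cv2.resize(c['frame'][90:185,290:415],None,fx=6,fy=6,interpolation=cv2.INTER_NEAREST))
E
```

```text
(no output)
```

View pics/c1.png

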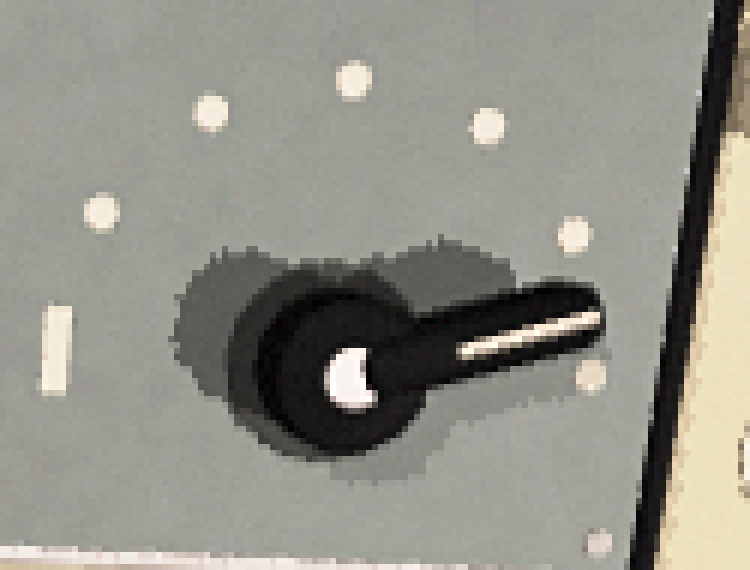

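The crop shows the fine lever's white line running from about (367,149) to (390,143), between dots 5 and 6. I'll check its angle using the line alone.

```bash
python3 - <<'E'
import pickle
from meas import *
c=pickle.load(open('w1.pkl','rb'))
P=ray(c,[[366.7,148.7],[390,143.3],[348.0,153.0]],.092)
d=P[1]-P[0];print(P,np.degrees(np.arctan2(d[1],d[0])))
P=ray(c,[[200,130],[178.5,97.5],[208,147]],.092)
d=P[1]-P[0];print(P,np.degrees(np.arctan2(d[1],d[0])))
E
```

```text
[[ 588.65859631  -84.8005296 ]
 [ 602.6258672  -108.35239827]
 [ 577.39139524  -65.72504503]] -59.330236375302604
[[550.45742046 106.45723952]
 [577.62411286 137.91487805]
 [534.49339541  92.91684529]] 49.186239139404435
```

The fine lever sits between 5 and 6, at about 5.47. The mark circles put the coarse hub at (534,96) mm and the fine hub at (578,-67) mm with yaw 14.8°, and the radii match (69 and 57 mm). The next move goes to the anticlockwise side of the coarse lever.

```bash

python3 -m handwheel '[{"tx":0.15,"ty":0.95,"tz":-0.5,"rx":0,"ry":0,"rz":0.7,"claw":-1},{"tx":0.15,"ty":0.95,"tz":-0.5,"rx":0,"ry":0,"rz":0.7,"claw":-1},{"tx":0.15,"ty":0.95,"tz":-0.5,"rx":0,"ry":0,"rz":0.7,"claw":-1},{"tx":0.15,"ty":0.95,"tz":-0.5,"rx":0,"ry":0,"rz":0.7,"claw":-1},{"tx":0.15,"ty":0.95,"tz":-0.5,"rx":0,"ry":0,"rz":0.7,"claw":-1}]'
python3 -m handwheel '[{"tx":0.15,"ty":0.95,"tz":-0.5,"rx":0,"ry":0,"rz":0.7,"claw":-1},{"tx":0.15,"ty":0.95,"tz":-0.5,"rx":0,"ry":0,"rz":0.7,"claw":-1},{"tx":0.15,"ty":0.95,"tz":-0.5,"rx":0,"ry":0,"rz":0.7,"claw":-1},{"tx":0,"ty":0,"tz":-1,"rx":0,"ry":0,"rz":0,"claw":-1},{"tx":0,"ty":0,"tz":-1,"rx":0,"ry":0,"rz":0,"claw":-1}]'
python3 -m handwheel '[{"tx":0,"ty":0,"tz":-1,"rx":0,"ry":0,"rz":0,"claw":-1},{"tx":0,"ty":0,"tz":-1,"rx":0,"ry":0,"rz":0,"claw":-1},{"tx":0,"ty":0,"tz":-1,"rx":0,"ry":0,"rz":0,"claw":-1},{"tx":0,"ty":0,"tz":-1,"rx":0,"ry":0,"rz":0,"claw":-1},{"tx":0,"ty":0,"tz":0,"rx":0,"ry":0,"rz":0,"claw":-1}]'
python3 - <<'E'
from cell import *
import cv2,pickle,numpy as np
c=camera("wrist");pickle.dump(c,open('w2.pkl','wb'));d=camera('scene');pickle.dump(d,open('s2.pkl','wb'))
im=np.hstack([c['frame'][120:,100:500],cv2.resize(d['frame'][120:270,150:350],(400,300),interpolation=cv2.INTER_NEAREST)])
cv2.imwrite('pics/w3.png',im)
s=read_state();print(s['time'],s['tool_pos'],s['tool_rot'],s['qpos'],s['wrist_force'])
E
```

```text
time: 4.7
tool_pos: [0.5291, 0.1001, 0.2557]
tool_rot: [-2.995, -0.949, 0.0]
wrist_force: [-0.1, 0.8, 0.8]
width: 0.0002
grip_force: 0.0
time: 5.32
tool_pos: [0.5382, 0.1566, 0.1857]
tool_rot: [2.897, 1.216, 0.001]
wrist_force: [0.3, -0.0, 0.6]
width: 0.0007
grip_force: 0.0
time: 5.95
tool_pos: [0.537, 0.1558, 0.105]
tool_rot: [-2.897, -1.215, 0.004]
wrist_force: [-0.3, -0.0, 0.1]
width: 0.0003
grip_force: 0.0
6.05 [0.53819847 0.1560141  0.10678557] [-2.89758182e+00 -1.21390723e+00 -3.40074814e-05] [2.79464919e-01 3.92583204e-01 1.87094781e+00 1.42214951e-05
 8.78041132e-01 1.05680231e+00] [ 0.51520291 -0.41762651  0.27896755]
```

View pics/w3.png

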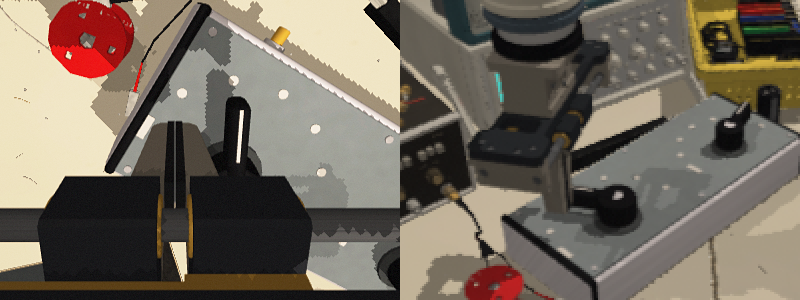

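The left half shows the closed fingertips at (175,122), parallel to the coarse lever at (238,135) with a clear gap. The right half shows the same from the scene camera. Next I'll descend and close the gap.

```bash

python3 -m handwheel '[{"tx":0,"ty":0,"tz":-0.6,"rx":0,"ry":0,"rz":0,"claw":-1},{"tx":0,"ty":0,"tz":-0.6,"rx":0,"ry":0,"rz":0,"claw":-1},{"tx":0.18,"ty":-0.18,"tz":0,"rx":0,"ry":0,"rz":0,"claw":-1},{"tx":0.18,"ty":-0.18,"tz":0,"rx":0,"ry":0,"rz":0,"claw":-1},{"tx":0,"ty":0,"tz":0,"rx":0,"ry":0,"rz":0,"claw":-1}]'
for i in 1; do python3 -m handwheel '[{"tx":0.14,"ty":-0.14,"tz":0,"rx":0,"ry":0,"rz":0,"claw":-1},{"tx":0,"ty":0,"tz":0,"rx":0,"ry":0,"rz":0,"claw":-1}]'; done
python3 -m handwheel '[{"tx":0.14,"ty":-0.14,"tz":0,"rx":0,"ry":0,"rz":0,"claw":-1},{"tx":0,"ty":0,"tz":0,"rx":0,"ry":0,"rz":0,"claw":-1}]'
python3 -m handwheel '[{"tx":0.14,"ty":-0.14,"tz":0,"rx":0,"ry":0,"rz":0,"claw":-1},{"tx":0,"ty":0,"tz":0,"rx":0,"ry":0,"rz":0,"claw":-1}]'
```

```text
time: 6.68
tool_pos: [0.5458, 0.1481, 0.0829]
tool_rot: [2.898, 1.212, 0.001]
wrist_force: [-0.0, 0.3, -0.2]
width: 0.0003
grip_force: 0.0
time: 6.92
tool_pos: [0.5483, 0.1455, 0.0828]
tool_rot: [2.898, 1.212, 0.001]
wrist_force: [0.8, -0.3, -1.1]
width: 0.0006
grip_force: 0.0
time: 7.18
tool_pos: [0.5508, 0.1428, 0.0826]
tool_rot: [-2.898, -1.212, 0.0]
wrist_force: [-1.3, 1.6, 1.3]
width: 0.0006
grip_force: 0.6
time: 7.42
tool_pos: [0.5538, 0.1402, 0.0826]
tool_rot: [-2.898, -1.212, -0.001]
wrist_force: [-0.1, 2.4, 0.6]
width: 0.0005
grip_force: 0.9
```

```bash
python3 - <<'E'
import numpy as np
def P(h,r,o,a):a=np.radians(a);return np.array(h)+r*np.array([np.cos(a),np.sin(a)])+o*np.array([-np.sin(a),np.cos(a)])
prev=np.array([553.8,140.2])
for a in list(range(40,-41,-5)):
    p=P((534,96),45,21,a);print(a,p.round(1),((p-prev)/20).round(2));prev=p
E
```

```text
40 [555. 141.] [0.06 0.04]
35 [558.8 139. ] [ 0.19 -0.1 ]
30 [562.5 136.7] [ 0.18 -0.12]
25 [565.9 134.1] [ 0.17 -0.13]
20 [569.1 131.1] [ 0.16 -0.15]
15 [572.  127.9] [ 0.15 -0.16]
10 [574.7 124.5] [ 0.13 -0.17]
5 [577.  120.8] [ 0.12 -0.18]
0 [579. 117.] [ 0.1  -0.19]
-5 [580.7 113. ] [ 0.08 -0.2 ]
-10 [582.  108.9] [ 0.07 -0.21]
-15 [582.9 104.6] [ 0.05 -0.21]
-20 [583.5 100.3] [ 0.03 -0.21]
-25 [583.7  96. ] [ 0.01 -0.22]
-30 [583.5  91.7] [-0.01 -0.22]
-35 [582.9  87.4] [-0.03 -0.21]
-40 [582.   83.2] [-0.05 -0.21]
```

```bash

python3 -m handwheel '[{"tx":0.06,"ty":0.04,"tz":0,"rx":0,"ry":0,"rz":-1,"claw":-1},{"tx":0.19,"ty":-0.1,"tz":0,"rx":0,"ry":0,"rz":-1,"claw":-1},{"tx":0.18,"ty":-0.12,"tz":0,"rx":0,"ry":0,"rz":-1,"claw":-1}]'
python3 -m handwheel '[{"tx":0.17,"ty":-0.13,"tz":0,"rx":0,"ry":0,"rz":-1,"claw":-1},{"tx":0.16,"ty":-0.15,"tz":0,"rx":0,"ry":0,"rz":-1,"claw":-1},{"tx":0,"ty":0,"tz":0,"rx":0,"ry":0,"rz":0,"claw":-1}]'
python3 - <<'E'
from cell import *
import cv2,pickle,numpy as np
c=camera("wrist");pickle.dump(c,open('w3.pkl','wb'))
cv2.imwrite('pics/w4.png',c['frame'][120:,100:500])
s=read_state();print(s['time'],s['tool_pos'],s['tool_rot'],s['wrist_force'],s['wrist_torque'])
E
```

```text
time: 7.8
tool_pos: [0.5622, 0.1365, 0.0826]
tool_rot: [3.033, 0.82, -0.0]
wrist_force: [-0.8, -0.3, 0.2]
width: 0.0005
grip_force: 0.6
time: 8.18
tool_pos: [0.569, 0.1305, 0.0826]
tool_rot: [3.091, 0.557, 0.0]
wrist_force: [0.2, -0.2, -0.4]
width: 0.0002
grip_force: 0.0
8.225 [0.56880884 0.13059873 0.08253725] [3.09116183e+00 5.59177015e-01 6.84505703e-05] [ 0.06393852  0.57128178 -0.23692319] [-0.0505316  -0.04912016 -0.00944639]
```

View pics/w4.png

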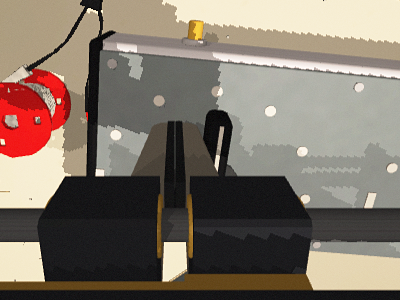

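The coarse lever, tip at (218,112), now points at the dot at (220,88), which is setting 3. The finger is trailing it, so I'll carry on through 4 and up to just short of 5.

```bash

python3 -m handwheel '[{"tx":0.15,"ty":-0.16,"tz":0,"rx":0,"ry":0,"rz":-1,"claw":-1},{"tx":0.13,"ty":-0.17,"tz":0,"rx":0,"ry":0,"rz":-1,"claw":-1},{"tx":0.12,"ty":-0.18,"tz":0,"rx":0,"ry":0,"rz":-1,"claw":-1}]'
python3 -m handwheel '[{"tx":0.1,"ty":-0.19,"tz":0,"rx":0,"ry":0,"rz":-1,"claw":-1},{"tx":0.08,"ty":-0.2,"tz":0,"rx":0,"ry":0,"rz":-1,"claw":-1},{"tx":0.07,"ty":-0.21,"tz":0,"rx":0,"ry":0,"rz":-1,"claw":-1},{"tx":0,"ty":0,"tz":0,"rx":0,"ry":0,"rz":0,"claw":-1}]'
python3 -m handwheel '[{"tx":0.05,"ty":-0.21,"tz":0,"rx":0,"ry":0,"rz":-1,"claw":-1},{"tx":0.03,"ty":-0.21,"tz":0,"rx":0,"ry":0,"rz":-1,"claw":-1},{"tx":0.01,"ty":-0.22,"tz":0,"rx":0,"ry":0,"rz":-1,"claw":-1},{"tx":0,"ty":0,"tz":0,"rx":0,"ry":0,"rz":0,"claw":-1}]'
python3 - <<'E'
from cell import *
import cv2,pickle,numpy as np
c=camera("wrist");pickle.dump(c,open('w4.pkl','wb'))
cv2.imwrite('pics/w5.png',c['frame'][120:,100:500])
s=read_state();print(s['time'],s['tool_pos'],s['tool_rot'],s['wrist_force'],s['wrist_torque'])
E
```

```text
time: 8.6
tool_pos: [0.5761, 0.121, 0.0824]
tool_rot: [-3.138, -0.147, 0.002]
wrist_force: [-1.6, 1.4, -0.2]
width: 0.0009
grip_force: 1.1
time: 9.1
tool_pos: [0.5817, 0.1085, 0.0826]
tool_rot: [3.131, -0.26, -0.0]
wrist_force: [1.0, 0.7, 0.4]
width: 0.0006
grip_force: 0.0
time: 9.6
tool_pos: [0.5834, 0.0959, 0.0825]
tool_rot: [3.07, -0.664, -0.0]
wrist_force: [-0.4, 0.6, -0.3]
width: 0.0004
grip_force: 0.2
9.65 [0.58344329 0.09593436 0.08254703] [ 3.07070093e+00 -6.63049049e-01 -1.56713532e-04] [-0.38518102  0.29083641  0.42429719] [0.13737591 0.0691278  0.02245218]
```

View pics/w5.png

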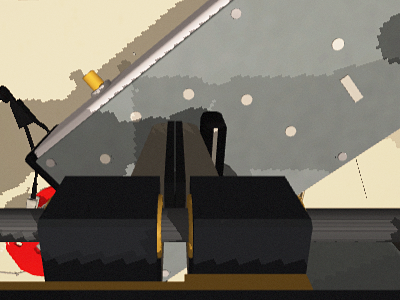

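The lever's white line is vertical at x=215, between the dots at (189,94) and (247,100). I'll project the known mark positions to tell which settings those are.

```bash
cat > lev.py <<'E'
from meas import *
import pickle
HUB={'c':(534,96),'f':(578.3,-67)}
YAW=14.8
def lever(c,k,rmax):
    # white line pixels on the lever: ray onto z=.092, in polar coords round the hub
    f=c['frame'];W=cloud(c)
    m=(f.min(-1)>120)&(W[...,2]>.083)&(W[...,2]<.099)
    uv=np.argwhere(m)[:,::-1]
    if len(uv)==0: return None
    P=ray(c,uv,.092)-HUB[k];r=np.hypot(*P.T);s=(r>22)&(r<rmax)
    a=np.degrees(np.arctan2(P[s,1],P[s,0]))
    return s.sum(),np.median(a) if s.any() else None,((90-(np.median(a)-YAW))/30 if s.any() else None), r[s].max() if s.any() else None
E
python3 - <<'E'
from lev import *
for n in ('w1','w2','w3','w4'):
    c=pickle.load(open(n+'.pkl','rb'));print(n,lever(c,'c',64),lever(c,'f',52))
K=c['mtx']
for k in range(7):
    a=np.radians(YAW+90-30*k);p=np.array([[534+69*np.cos(a),96+69*np.sin(a),60]])/1000
    q=cv2.projectPoints(p,np.array(c['rvec'],float),np.array(c['tvec'],float),K,None)[0].ravel()-[100,120];print(k,q.round())
E
```

```text
w1 (np.int64(38), np.float64(45.26215128387042), np.float64(1.984594957204319), np.float64(59.3935292540188)) (np.int64(50), np.float64(-58.004391628888904), np.float64(5.426813054296297), np.float64(47.05884282364722))
w2 (np.int64(205), np.float64(45.9885580536699), np.float64(1.9603813982110034), np.float64(63.32998643373068)) (np.int64(0), None, None, None)
w3 (np.int64(146), np.float64(16.418863568430925), np.float64(2.9460378810523027), np.float64(60.03937244903909)) (np.int64(0), None, None, None)
w4 (np.int64(16), np.float64(-24.619450198299297), np.float64(4.313981673276643), np.float64(59.30101958541967)) (np.int64(0), None, None, None)
0 [128. 245.]
1 [104. 206.]
2 [107. 158.]
3 [138. 116.]
4 [191.  94.]
5 [249.  99.]
6 [293. 131.]
```

That puts the lever at 4.31, as expected, since dots 4 and 5 lie on either side of it. Next I'll push past 4.5 and stop short of 5, then take a measurement.

```bash

python3 -m handwheel '[{"tx":-0.01,"ty":-0.22,"tz":0,"rx":0,"ry":0,"rz":-1,"claw":-1},{"tx":-0.03,"ty":-0.21,"tz":0,"rx":0,"ry":0,"rz":-1,"claw":-1},{"tx":0,"ty":0,"tz":0,"rx":0,"ry":0,"rz":0,"claw":-1}]'
python3 - <<'E'
from cell import *
from lev import *
print(lever(camera('wrist'),'c',64))
E
```

```text
time: 10.02
tool_pos: [0.5827, 0.0871, 0.0826]
tool_rot: [3.001, -0.929, 0.0]
wrist_force: [0.3, -0.1, 0.5]
width: 0.0006
grip_force: 0.0
(np.int64(50), np.float64(-43.53658015517706), np.float64(4.944552671839235), np.float64(58.99505212910482))
```

Coarse is resting at 5. I'll back off, lift, and move across to the clockwise side of the fine lever.

```bash

python3 -m handwheel '[{"tx":0.46,"ty":0.66,"tz":0,"rx":0,"ry":0,"rz":0,"claw":-1},{"tx":0,"ty":0,"tz":1,"rx":0,"ry":0,"rz":0,"claw":-1},{"tx":0,"ty":0,"tz":1,"rx":0,"ry":0,"rz":0,"claw":-1},{"tx":0,"ty":0,"tz":1,"rx":0,"ry":0,"rz":0,"claw":-1},{"tx":0,"ty":0,"tz":1,"rx":0,"ry":0,"rz":0,"claw":-1}]'
python3 -m handwheel '[{"tx":-0.1,"ty":-1,"tz":0.3,"rx":0,"ry":0,"rz":-0.5,"claw":-1},{"tx":-0.1,"ty":-1,"tz":0.3,"rx":0,"ry":0,"rz":-0.5,"claw":-1},{"tx":-0.1,"ty":-1,"tz":0,"rx":0,"ry":0,"rz":-0.5,"claw":-1},{"tx":-0.1,"ty":-1,"tz":0,"rx":0,"ry":0,"rz":-0.5,"claw":-1},{"tx":-0.1,"ty":-1,"tz":0,"rx":0,"ry":0,"rz":-0.5,"claw":-1}]'
python3 -m handwheel '[{"tx":-0.1,"ty":-1,"tz":0,"rx":0,"ry":0,"rz":-0.5,"claw":-1},{"tx":-0.1,"ty":-1,"tz":0,"rx":0,"ry":0,"rz":-0.5,"claw":-1},{"tx":-0.1,"ty":-1,"tz":0,"rx":0,"ry":0,"rz":-0.5,"claw":-1},{"tx":-0.1,"ty":-1,"tz":0,"rx":0,"ry":0,"rz":-0.5,"claw":-1},{"tx":-0.1,"ty":-1,"tz":0,"rx":0,"ry":0,"rz":-0.5,"claw":-1}]'
python3 -m handwheel '[{"tx":-0.1,"ty":-0.8,"tz":0,"rx":0,"ry":0,"rz":0,"claw":-1},{"tx":0,"ty":0,"tz":0,"rx":0,"ry":0,"rz":0,"claw":-1}]'
python3 - <<'E'
from cell import *
from lev import *
c=camera('wrist');pickle.dump(c,open('w5.pkl','wb'));print(lever(c,'c',64),lever(c,'f',52))
c=camera('scene');print(lever(c,'c',64),lever(c,'f',52))
s=read_state();print(s['time'],s['tool_pos'],s['tool_rot'],s['qpos'])
E
```

```text
time: 10.7
tool_pos: [0.5926, 0.1015, 0.1634]
tool_rot: [-3.0, 0.93, -0.001]
wrist_force: [0.3, 0.5, 0.5]
width: 0.0002
grip_force: 0.0
time: 11.32
tool_pos: [0.5815, -0.0013, 0.1741]
tool_rot: [2.877, -1.26, -0.001]
wrist_force: [0.2, 0.4, 0.3]
width: 0.0003
grip_force: 0.0
time: 11.95
tool_pos: [0.5718, -0.1009, 0.1746]
tool_rot: [-2.724, 1.565, -0.0]
wrist_force: [0.6, 0.8, 0.6]
width: 0.0002
grip_force: 0.0
time: 12.2
tool_pos: [0.5698, -0.1167, 0.1746]
tool_rot: [-2.725, 1.563, -0.0]
wrist_force: [-0.4, 0.0, 0.3]
width: 0.0006
grip_force: 0.0
(np.int64(0), None, None, None) (np.int64(76), np.float64(-58.598957259627596), np.float64(5.446631908654253), np.float64(47.641265561466795))
(np.int64(0), None, None, None) (np.int64(2), np.float64(-60.47743084946626), np.float64(5.509247694982209), np.float64(29.32218497180743))
12.3 [ 0.56995067 -0.11549303  0.17452216] [-2.72586256e+00  1.56127890e+00  3.43457590e-04] [-2.02704397e-01  3.36666042e-01  1.77406442e+00  3.76732941e-04
  1.03098621e+00  2.40820440e+00]
```

```bash

python3 -m handwheel '[{"tx":0,"ty":0,"tz":-0.92,"rx":0,"ry":0,"rz":0,"claw":-1},{"tx":0,"ty":0,"tz":-0.92,"rx":0,"ry":0,"rz":0,"claw":-1},{"tx":0,"ty":0,"tz":-0.92,"rx":0,"ry":0,"rz":0,"claw":-1},{"tx":0,"ty":0,"tz":-0.92,"rx":0,"ry":0,"rz":0,"claw":-1},{"tx":0,"ty":0,"tz":-0.92,"rx":0,"ry":0,"rz":0,"claw":-1}]'
python3 - <<'E'
import numpy as np
def P(h,r,o,a):a=np.radians(a);return np.array(h)+r*np.array([np.cos(a),np.sin(a)])+o*np.array([-np.sin(a),np.cos(a)])
prev=np.array([570,-116.5])
for a in [-59.6]+list(np.arange(-54.6,41,5)):
    p=P((578.3,-67),38,-21,a);print(a,p.round(1),((p-prev)/20).round(2));prev=p
E
```

```text
time: 12.92
tool_pos: [0.5698, -0.1155, 0.081]
tool_rot: [2.726, -1.561, -0.001]
wrist_force: [-0.6, 0.3, -0.2]
width: 0.0003
grip_force: 0.0
-59.6 [ 579.4 -110.4] [0.47 0.3 ]
-54.6 [ 583.2 -110.1] [0.19 0.01]
-49.6 [ 586.9 -109.5] [0.19 0.03]
-44.6 [ 590.6 -108.6] [0.18 0.05]
-39.6 [ 594.2 -107.4] [0.18 0.06]
-34.6 [ 597.7 -105.9] [0.17 0.08]
-29.6 [ 601. -104.] [0.17 0.09]
-24.6 [ 604.1 -101.9] [0.16 0.11]
-19.6 [607.1 -99.5] [0.15 0.12]
-14.600000000000001 [609.8 -96.9] [0.14 0.13]
-9.600000000000001 [612.3 -94. ] [0.12 0.14]
-4.600000000000001 [614.5 -91. ] [0.11 0.15]
0.3999999999999986 [616.4 -87.7] [0.1  0.16]
5.399999999999999 [618.1 -84.3] [0.08 0.17]
10.399999999999999 [619.5 -80.8] [0.07 0.18]
15.399999999999999 [620.5 -77.2] [0.05 0.18]
20.4 [621.2 -73.4] [0.04 0.19]
25.4 [621.6 -69.7] [0.02 0.19]
30.4 [621.7 -65.9] [0.   0.19]
35.4 [621.4 -62.1] [-0.01  0.19]
40.4 [620.8 -58.4] [-0.03  0.19]
```

```bash

python3 -m handwheel '[{"tx":0.24,"ty":0.13,"tz":0,"rx":0,"ry":0,"rz":0,"claw":-1},{"tx":0.23,"ty":0.13,"tz":0,"rx":0,"ry":0,"rz":0,"claw":-1},{"tx":0.19,"ty":0.01,"tz":0,"rx":0,"ry":0,"rz":1,"claw":-1},{"tx":0.19,"ty":0.03,"tz":0,"rx":0,"ry":0,"rz":1,"claw":-1},{"tx":0.18,"ty":0.05,"tz":0,"rx":0,"ry":0,"rz":1,"claw":-1}]'
python3 -m handwheel '[{"tx":0.18,"ty":0.06,"tz":0,"rx":0,"ry":0,"rz":1,"claw":-1},{"tx":0.17,"ty":0.08,"tz":0,"rx":0,"ry":0,"rz":1,"claw":-1},{"tx":0,"ty":0,"tz":0,"rx":0,"ry":0,"rz":0,"claw":-1}]'
python3 - <<'E'
from cell import *
from lev import *
c=camera('wrist');pickle.dump(c,open('w6.pkl','wb'));print(lever(c,'f',52))
E
```

```text
time: 13.55
tool_pos: [0.5912, -0.1087, 0.0836]
tool_rot: [2.908, -1.187, 0.002]
wrist_force: [-4.7, -3.7, 3.7]
width: 0.0005
grip_force: 3.2
time: 13.92
tool_pos: [0.5986, -0.1057, 0.0835]
tool_rot: [-2.999, 0.935, -0.003]
wrist_force: [0.8, 0.8, 0.1]
width: 0.0003
grip_force: 0.0
(np.int64(6), np.float64(-33.8593646070765), np.float64(4.621978820235883), np.float64(47.882453902088564))
```

```bash
cat > look.py <<'E'
from cell import *
from lev import *
s=read_state();f=s['wrist_force'];print(round(s['time'],2),'F',np.round(f,1),lever(camera('wrist'),'f',52))
E
python3 -m handwheel '[{"tx":0.17,"ty":0.09,"tz":0,"rx":0,"ry":0,"rz":1,"claw":-1},{"tx":0,"ty":0,"tz":0,"rx":0,"ry":0,"rz":0,"claw":-1}]' >/dev/null; python3 look.py
python3 -m handwheel '[{"tx":0.16,"ty":0.11,"tz":0,"rx":0,"ry":0,"rz":1,"claw":-1},{"tx":0,"ty":0,"tz":0,"rx":0,"ry":0,"rz":0,"claw":-1}]' >/dev/null; python3 look.py
python3 -m handwheel '[{"tx":0.15,"ty":0.12,"tz":0,"rx":0,"ry":0,"rz":1,"claw":-1},{"tx":0,"ty":0,"tz":0,"rx":0,"ry":0,"rz":0,"claw":-1}]' >/dev/null; python3 look.py
python3 -m handwheel '[{"tx":0.14,"ty":0.13,"tz":0,"rx":0,"ry":0,"rz":1,"claw":-1},{"tx":0,"ty":0,"tz":0,"rx":0,"ry":0,"rz":0,"claw":-1}]' >/dev/null; python3 look.py
```

```text
14.22 F [-0.4  0.5  0. ] (np.int64(0), None, None, None)
14.53 F [-0.   0.4 -0.5] (np.int64(2), np.float64(-14.263718954520737), np.float64(3.968790631817358), np.float64(32.04918284155556))
14.82 F [0.8 0.3 0.1] (np.int64(11), np.float64(-14.472416909939668), np.float64(3.975747230331322), np.float64(44.06242830985303))
15.12 F [-0.1  0.3  1.1] (np.int64(15), np.float64(-13.997746172429817), np.float64(3.959924872414327), np.float64(47.194778236558285))
```

The fine lever snapped to 4 (reads 3.96), so its detents line up with the marks.

```bash

python3 -m handwheel '[{"tx":0.12,"ty":0.14,"tz":0,"rx":0,"ry":0,"rz":1,"claw":-1},{"tx":0.11,"ty":0.15,"tz":0,"rx":0,"ry":0,"rz":1,"claw":-1},{"tx":0.1,"ty":0.16,"tz":0,"rx":0,"ry":0,"rz":1,"claw":-1},{"tx":0,"ty":0,"tz":0,"rx":0,"ry":0,"rz":0,"claw":-1}]'; python3 look.py
python3 -m handwheel '[{"tx":0.08,"ty":0.17,"tz":0,"rx":0,"ry":0,"rz":1,"claw":-1},{"tx":0.07,"ty":0.18,"tz":0,"rx":0,"ry":0,"rz":1,"claw":-1},{"tx":0.05,"ty":0.18,"tz":0,"rx":0,"ry":0,"rz":1,"claw":-1},{"tx":0,"ty":0,"tz":0,"rx":0,"ry":0,"rz":0,"claw":-1}]'; python3 look.py
```

```text
time: 15.68
tool_pos: [0.6166, -0.0878, 0.0826]
tool_rot: [-3.141, -0.006, -0.0]
wrist_force: [0.1, 0.2, -0.1]
width: 0.0003
grip_force: 0.0
15.68 F [ 0.1  0.2 -0.1] (np.int64(98), np.float64(1.875413503372667), np.float64(3.430819549887578), np.float64(47.569994929739714))
time: 16.23
tool_pos: [0.6206, -0.0771, 0.0826]
tool_rot: [-3.114, -0.417, -0.0]
wrist_force: [0.6, 0.2, -0.9]
width: 0.0005
grip_force: 0.0
16.23 F [ 0.6  0.2 -0.9] (np.int64(94), np.float64(14.99204644368324), np.float64(2.9935984518772254), np.float64(47.45394174735956))
```

Fine is now at 3. I'll push one more click in small steps.

```bash

python3 -m handwheel '[{"tx":0.04,"ty":0.19,"tz":0,"rx":0,"ry":0,"rz":1,"claw":-1},{"tx":0.02,"ty":0.19,"tz":0,"rx":0,"ry":0,"rz":1,"claw":-1},{"tx":0,"ty":0,"tz":0,"rx":0,"ry":0,"rz":0,"claw":-1}]'; python3 look.py
python3 -m handwheel '[{"tx":0,"ty":0.19,"tz":0,"rx":0,"ry":0,"rz":1,"claw":-1},{"tx":0,"ty":0,"tz":0,"rx":0,"ry":0,"rz":0,"claw":-1}]'; python3 look.py
```

```text
time: 16.65
tool_pos: [0.6217, -0.0697, 0.0826]
tool_rot: [3.066, 0.686, -0.0]
wrist_force: [-0.3, -0.5, -0.2]
width: 0.0006
grip_force: 0.3
16.65 F [-0.3 -0.5 -0.2] (np.int64(107), np.float64(24.557505887659854), np.float64(2.674749803744672), np.float64(47.44133211699273))
time: 16.95
tool_pos: [0.6217, -0.0657, 0.0826]
tool_rot: [-3.033, -0.819, -0.0]
wrist_force: [-1.4, -0.0, 0.3]
width: 0.0008
grip_force: 0.0
16.95 F [-1.4 -0.   0.3] (np.int64(118), np.float64(31.400245401735056), np.float64(2.4466584866088317), np.float64(47.4865976910213))
```

```bash

python3 -m handwheel '[{"tx":-0.01,"ty":0.19,"tz":0,"rx":0,"ry":0,"rz":1,"claw":-1},{"tx":0,"ty":0,"tz":0,"rx":0,"ry":0,"rz":0,"claw":-1},{"tx":0,"ty":0,"tz":0,"rx":0,"ry":0,"rz":0,"claw":-1}]'; python3 look.py
```

```text
time: 17.38
tool_pos: [0.6215, -0.0621, 0.0826]
tool_rot: [-2.994, -0.951, -0.0]
wrist_force: [-0.1, -1.1, 0.3]
width: 0.0005
grip_force: 0.0
17.38 F [-0.1 -1.1  0.3] (np.int64(160), np.float64(44.923326210576406), np.float64(1.9958891263141196), np.float64(47.69803814677356))
```

Fine is at 2. I'll withdraw and check both levers.

```bash

python3 -m handwheel '[{"tx":0.46,"ty":-0.66,"tz":0,"rx":0,"ry":0,"rz":0,"claw":-1},{"tx":0,"ty":0,"tz":1,"rx":0,"ry":0,"rz":0,"claw":-1},{"tx":0,"ty":0,"tz":1,"rx":0,"ry":0,"rz":0,"claw":-1},{"tx":0,"ty":0,"tz":1,"rx":0,"ry":0,"rz":0,"claw":-1},{"tx":0,"ty":0,"tz":1,"rx":0,"ry":0,"rz":0,"claw":-1}]'
python3 -m handwheel '[{"tx":-1,"ty":0.8,"tz":1,"rx":0,"ry":0,"rz":-1,"claw":-1},{"tx":-1,"ty":0.8,"tz":1,"rx":0,"ry":0,"rz":-1,"claw":-1},{"tx":-1,"ty":0.8,"tz":1,"rx":0,"ry":0,"rz":-1,"claw":-1},{"tx":-1,"ty":0.8,"tz":1,"rx":0,"ry":0,"rz":-1,"claw":-1},{"tx":-1,"ty":0.8,"tz":1,"rx":0,"ry":0,"rz":0,"claw":-1}]'
python3 -m handwheel '[{"tx":0,"ty":0,"tz":1,"rx":0,"ry":0,"rz":0,"claw":-1},{"tx":0,"ty":0,"tz":0,"rx":0,"ry":0,"rz":0,"claw":-1},{"tx":0,"ty":0,"tz":0,"rx":0,"ry":0,"rz":0,"claw":-1}]'
python3 - <<'E'
from cell import *
from lev import *
c=camera('wrist');print(lever(c,'c',64),lever(c,'f',52));cv2.imwrite('pics/end.png',c['frame'])
E
```

```text
time: 18.05
tool_pos: [0.6309, -0.0751, 0.1647]
tool_rot: [2.992, 0.955, 0.002]
wrist_force: [0.3, -0.3, 1.1]
width: 0.0002
grip_force: 0.0
time: 18.68
tool_pos: [0.53, 0.0054, 0.2643]
tool_rot: [3.113, 0.419, 0.001]
wrist_force: [-0.1, -0.0, 0.1]
width: 0.0005
grip_force: 0.0
time: 19.05
tool_pos: [0.5305, 0.0048, 0.2823]
tool_rot: [-3.113, -0.421, 0.0]
wrist_force: [-0.2, 0.3, -0.4]
width: 0.0005
grip_force: 0.0
(np.int64(63), np.float64(-43.57734631100608), np.float64(4.945911543700203), np.float64(58.201223602729335)) (np.int64(43), np.float64(45.36196274641124), np.float64(1.9812679084529587), np.float64(47.349727386690475))
```

View pics/end.png

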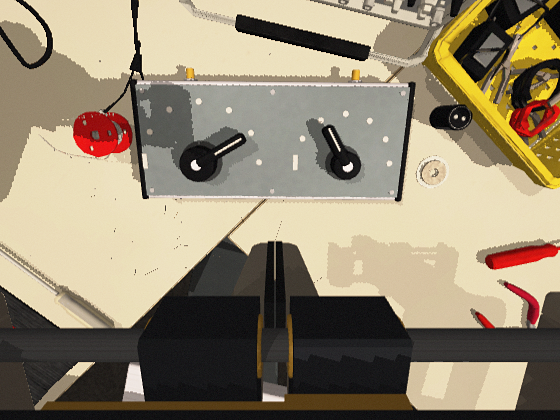

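The picture shows the coarse lever, tip (243,136), at dot 5 and the fine lever, tip (326,128), at dot 2. The spool, capacitor and reel have not moved, and the gripper is clear of everything.

```bash
python3 -c "
from cell import *
print(hand_in())"
```

```text
the job is handed in; nothing more can be done
None
```

The attenuator is set to 52 dB and the job is handed in: the last picture before hand-in read the tens selector at 4.95 and the units selector at 1.98 clicks, with the arm clear and the loose things where they were; the hand-in gave no verdict.

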